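# Try out the studio dust extractor's stop button

## Robot

A 6-joint arm with a two-finger parallel gripper is mounted at the origin on the work surface. World frame = base frame: x ahead of the robot, y to its left, z up, the work surface at z = 0. Lengths are in m, angles in rad, forces in N, time in s.
With the tool pointing down it reaches from about 0.35 to 0.775 m from the base axis. Payload 7.3 kg.
Tool frame: the origin (TCP) lies between the finger pads; the fingertips stand 17 mm ahead of it and the grasp point (between the pads) lies 2 mm behind it; z points along the fingers, x is the direction in which the jaws open and shut, and the axes are right-handed (so a half turn about z gives the same grasp; the last joint's range is limited). The gripper opens to 92 mm and grips with 3 to 60 N. Pads are 19 mm wide; open, the fingers measure 130 mm over their backs; the gripper's body (75 mm by 190 mm) begins 47 mm behind the grasp point.
Start: joints at [1.017, 0.342, 1.524, -0, 1.275, -0.146], TCP at [0.208, 0.482, 0.244] pointing down, gripper open.
Joint ranges: [-2.53, 2.53], [-0.77, 2.02], [0.04, 2.7], [-1, 4.14], [0.28, 2.66], [-3.11, 3.11]. Speed limits (rad/s): [2.57, 2.57, 3.14, 3.14, 3.14, 3.14].

## Interface

Orientations are given as a unit quaternion [w, x, y, z].
In Python, from bench import r, kin, snapshot, calibration gives the robot as it stands. Calls block until the motion is done:
- r.reach(position, orientation): joint-space move of the TCP to a pose.
- r.move_linear(position, ori=None, speed=0.15, force_limit=None): straight line of the TCP; ori=None keeps the orientation; speed is the mean speed in m/s. With force_limit (N) it stops when the force on the tool has changed by that much, and returns True; else False.
- r.goto_joints(angles): joint-space move.
- r.move_gripper(opening, grasp_force=None): finger opening in m; grasp_force is the grip in N (None keeps the last); returns when the fingers have stopped.
- r.wait(seconds).
- kin.inverse_kinematics(position, orientation): joint angles nearest the present ones, or None.
- snapshot(name): name is "side" or "top" or "wrist"; returns (picture, depth): 420x560x3 uint8, red, green, blue; 420x560 float32, m along the optical axis (not along the pixel's ray), 0 where there is no reading.
- calibration(name): a dict with "fx", "fy", "cx", "cy" (pixels), "k1" (the pictures are not rectified: a ray, as slopes to the right and down, at radius r is drawn at 1 + k1 r^2 times it, then the intrinsics apply), "extrinsics" (4x4, takes a point from camera to world coordinates); the wrist camera has in their place "tool_from_camera" (4x4, takes a point from camera to tool coordinates, whose origin is the TCP and whose axes are the tool frame's). Camera axes: x right, y up, looking along -z (the intrinsics and any distortion apply to the point x, -y, -z); pixel columns grow to the right and rows downward; lengths in m; the calibration is good to about 2 mm. A picture is of the moment at which its call begins: read the wrist's pose just before it. calibration takes no time and is no camera call.
A pose or a line that the arm cannot do raises r.MotionError and nothing moves.
- r.sign_off(): hands the job in, once; it reports no verdict.
Readings, each from a call of its own:
- r.get_clock(): time.
- r.get_joint_positions(): joint angles.
- r.get_qvel(): joint speeds.
- r.get_tau(): joint torques, N m.
- r.get_position(): TCP position.
- r.get_tcp_rot(): TCP orientation.
- r.get_contact_force(): force on the tool from outside, world axes, zero at the start.
- r.get_wrist_torque(): the same for the moment, N m.
- r.get_finger_gap(): finger opening in m.
Only numpy, scipy, OpenCV 4.12 (cv2) and the standard library are available. Lean on these libraries where they do the work, as an engineer would, in place of code of your own. Each camera call takes 0.05 s, during which the arm holds its last target.

## Task

Try out the stop button of the pastel-dust extractor: press its mushroom head straight down until it latches, then push its grip bar round clockwise (seen from above) with a fingertip until the head pops back up, and let the bar swing back. Do not grip the bar or anything else; leave the rotary isolator switch as it is and the things standing around where they are.

Things in the scene. Friction and masses are not known exactly. Their poses are not given: they have to be found in the camera images.
- station: Stop station: fixed grey box 100 x 100 mm, 60 mm high. Origin: centre of its underside; z up. On the middle of its top sits the red mushroom stop button: a domed cap of 72 mm diameter (underside 18 mm, rim 24 mm, crown 32 mm above the box top when up) with an upright grip bar across it, 82 mm long, overhanging the cap by 5 mm at each end.
- stop_bar (a point): Middle of the grip bar's top edge, on the head's turning axis: 115 mm above the table when up, 107 mm latched. x along the bar, z up. Bar: 82 mm long, 25 mm deep at the ends, 23 mm above the cap's crown; web 10 mm thick, side ribs from 3 mm below the top make it 18 mm. Clockwise from above: its +x end moves to its -y side, its -x end to +y.
- stop_plunger (a joint): How far the mushroom head is pressed in, m: 0 up, 0.008 fully in. Pressing takes up to about 8 N; past half-way (0.004) it snaps down by itself and stays latched at 0.008; about 8 N would be needed to pull it up.
- stop_head (a joint): Turn of head and bar, rad: 0 at rest, growing clockwise from above, stop at 1.2. Light spring back to 0 (0.01 to 0.04 N m). With the head latched, turning lifts it by a cam from about 0.1 rad on; somewhere between 0.5 and 0.9 rad it snaps up by itself (some 3 to 5 N at the bar's end). The bar swings back to 0 when let go.
- isolator_box: Rotary isolator switch: a fixed grey box like the station's, 100 x 100 mm, 60 mm high, with a plain flat-topped round knob on it, 44 mm in diameter and straight-sided, with no mushroom head and no bar, on a steel disc; 92 mm high in all. Origin: centre of its underside. It and the stop station may stand in each other's place.
- isolator (a joint): Turn of the isolator's knob, rad, 0 at the start; to be left there.
- jar_mid (a point): Centre of a loose lidded glass jar, 60 mm in diameter, 80 mm high, standing. Leave it.
- tin_mid (a point): Centre of a loose round metal tin, 66 mm in diameter, 85 mm high, standing. Leave it.
- sanding_block_mid (a point): Centre of a loose cork sanding block, 50 x 80 x 35 mm. Leave it.
Mind the look-alikes: they are no part of the job. Leave any orange or turquoise look-alike of the station alone.

How it is judged:
On the way, in this order (a step that is already met when the one before it is completed fails the run):
1. the mushroom head is pressed in to its latch, its bar not yet turned (value of joint stop_plunger above 0.0065 m and value of joint stop_head below 0.25 rad), for 0.2 s.
2. the bar is turned clockwise and the head has popped up (value of joint stop_head above 0.4 rad and value of joint stop_plunger below 0.002 m), for 0.05 s.
At the end, for the whole second after the job is handed in: The mushroom head is up again (pressed in by less than 1.5 mm) and its bar has swung back to within 0.1 rad of rest; the isolator's knob is turned by less than 0.1 rad; jar, tin and sanding block are within 15 mm of where they stood (value of joint stop_plunger below 0.0015 m and value of joint each of stop_head, isolator below 0.1 rad and distance of each of jar_mid, tin_mid, sanding_block_mid from where it was at the start of the episode below 0.015 m); the robot touches nothing.
It fails at once if the bar is pinched between the fingers while it is turned (both its flanks pressed at the same end) (value of joint stop_head above 0.1 rad and ((contact force between the fingers and stop_head_c0 above 1 N and contact force between the fingers and stop_head_c1 above 1 N) or (contact force between the fingers and stop_head_c2 above 1 N and contact force between the fingers and stop_head_c3 above 1 N))).
It fails at once if the isolator's knob is turned (value of joint isolator above 0.1 rad).
It fails at once if the jar, tin or sanding block is shifted, lifted or carried (distance of any of jar_mid, tin_mid, sanding_block_mid from where it was at the start of the episode above 0.015 m).
It also fails if it takes over 42 s, if anything falls off the work surface, if the arm or the gripper's body presses on something with over 40 N, if the wrist force passes 120 N, or if a joint passes its speed limit or range.

## Working session

There is one attempt and no reset: what is moved stays moved. The work goes in short steps, each a Python script; the robot and the scene stay as the last script left them, time stands still between calls to the robot, and variables do not carry over. Pictures are saved under pics/ and viewed, and the job is handed in when it is done.

```bash
ls; mkdir -p pics; python3 - <<'E'
from bench import r,kin,snapshot,calibration
import cv2,numpy as np
for n in ("top","side"):
    p,d=snapshot(n); cv2.imwrite(f"pics/{n}0.png",p[:,:,::-1]); np.savez(f"{n}0.npz",p=p,d=d)
    c=calibration(n); print(n,c)
print(r.get_clock(),r.get_tcp_rot(),r.get_position())
E
```

```text
pics
top {'fx': 404.9747186822664, 'fy': 404.9747186822664, 'cx': 279.5672957028109, 'cy': 208.94694479723168, 'k1': -0.05878112102841586, 'extrinsics': array([[ 0.00838606,  0.99856914, -0.05281428,  0.49120568],
       [-0.99986743,  0.0091107 ,  0.01349477,  0.08265834],
       [ 0.01395663,  0.05269411,  0.99851317,  0.96436937],
       [ 0.        ,  0.        ,  0.        ,  1.        ]])}
side {'fx': 400.3205585204612, 'fy': 400.3205585204612, 'cx': 287.1513876655364, 'cy': 210.99505705704695, 'k1': -0.01535009576874457, 'extrinsics': array([[-0.99839706,  0.01739337, -0.05385896,  0.51909826],
       [-0.05413326, -0.57121883,  0.81901077,  0.69480765],
       [-0.01651989,  0.8206135 ,  0.57124475,  0.55393071],
       [ 0.        ,  0.        ,  0.        ,  1.        ]])}
0.1 [ 2.90908615e-04  8.35650961e-01  5.49260430e-01 -6.05191358e-04] [0.20803814 0.48168565 0.24311694]
```

View pics/top0.png

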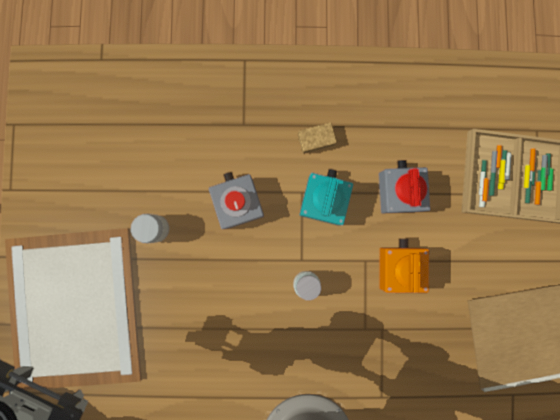

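View pics/side0.png

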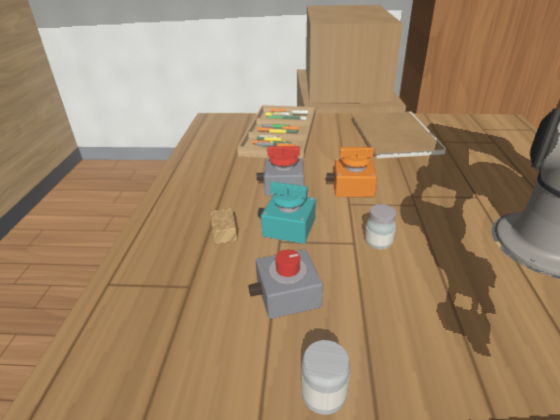

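The top view shows the grey station with the red mushroom and bar at about (405,188). The isolator is at (235,201), turquoise at (327,198), orange at (405,270), the sanding block at (318,137), and jar and tin at (307,286) and (148,229). I'll measure the station next.

```bash
cat > h.py <<'E'
import numpy as np,cv2
from bench import r,kin,snapshot,calibration
def rays(c,uv):
    K=np.array([[c['fx'],0,c['cx']],[0,c['fy'],c['cy']],[0,0,1.]])
    p=cv2.undistortPoints(np.array(uv,float).reshape(-1,1,2),K,np.array([c['k1'],0,0,0.])).reshape(-1,2)
    return np.c_[p[:,0],-p[:,1],-np.ones(len(p))]
def onplane(c,uv,z,E=None):
    E=c['extrinsics'] if E is None else E
    d=rays(c,uv)@E[:3,:3].T; o=E[:3,3]; return o+d*((z-o[2])/d[:,2])[:,None]
def cloud(c,d,mask,E=None):
    E=c['extrinsics'] if E is None else E
    v,u=np.nonzero(mask&(d>0)); R=rays(c,np.c_[u,v])*d[v,u][:,None]
    return R@E[:3,:3].T+E[:3,3],np.c_[u,v]
E
python3 - <<'E'
from h import *
for n in("top","side"):
    f=np.load(n+"0.npz");p,d=f['p'],f['d'];c=calibration(n)
    hsv=cv2.cvtColor(p,cv2.COLOR_RGB2HSV)
    red=((hsv[...,0]<6)|(hsv[...,0]>172))&(hsv[...,1]>170)&(hsv[...,2]>80)
    k,l,s,ce=cv2.connectedComponentsWithStats(red.astype(np.uint8))
    for i in range(1,k):
        if s[i,4]<60: continue
        P,uv=cloud(c,d,l==i); print(n,s[i],ce[i],"n",len(P),P.mean(0).round(4),np.percentile(P[:,2],[2,50,90,98]).round(4))
        t=P[P[:,2]>0.104]
        if len(t)>8: 
            (w,V)=np.linalg.eigh(np.cov(t[:,:2].T)); print(" bar",len(t),t.mean(0).round(4),V[:,1],np.sqrt(w),np.ptp((t[:,:2]-t[:,:2].mean(0))@V[:,1]))
p=np.load("top0.npz")['p'];cv2.imwrite("pics/crop1.png",cv2.resize(p[110:310,280:460,::-1],None,fx=3,fy=3,interpolation=cv2.INTER_CUBIC))
p=np.load("side0.npz")['p'];cv2.imwrite("pics/crop2.png",cv2.resize(p[130:250,220:400,::-1],None,fx=4,fy=4,interpolation=cv2.INTER_CUBIC))
E
```

```text
top [396 169  31  37 813] [411.1500615  187.82164822] n 810 [ 0.5855 -0.2139  0.0997] [0.0848 0.093  0.1151 0.1169]
 bar 340 [ 0.5856 -0.2168  0.113 ] [-0.99807655 -0.06199351] [0.0054484  0.02264241] 0.07753627460231835
top [226 192  19  18 240] [234.61666667 199.79166667] n 238 [0.5563 0.1682 0.092 ] [0.0882 0.0922 0.094  0.0949]
side [271 149  27  16 206] [286.38834951 157.69902913] n 205 [ 0.5772 -0.2002  0.0921] [0.0828 0.0886 0.1049 0.1095]
 bar 27 [ 0.5659 -0.2097  0.1073] [-0.99827064  0.05878546] [0.00211586 0.00885502] 0.030515409671975934
side [277 251  21  24 361] [286.34072022 263.01939058] n 358 [0.5561 0.1822 0.0874] [0.0707 0.0916 0.0932 0.0939]
```

View pics/crop1.png

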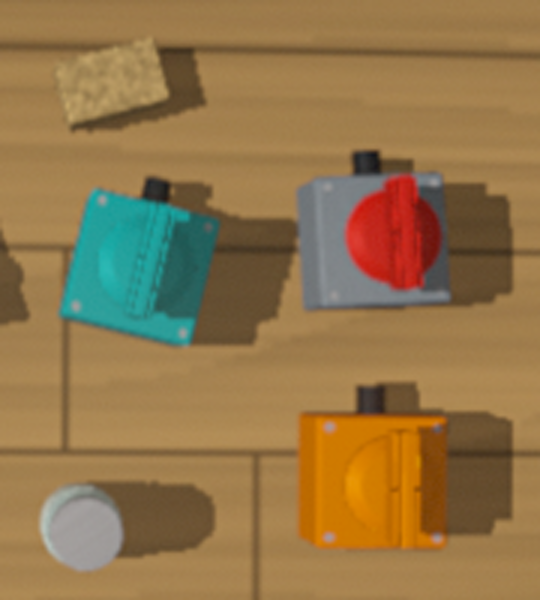

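View pics/crop2.png

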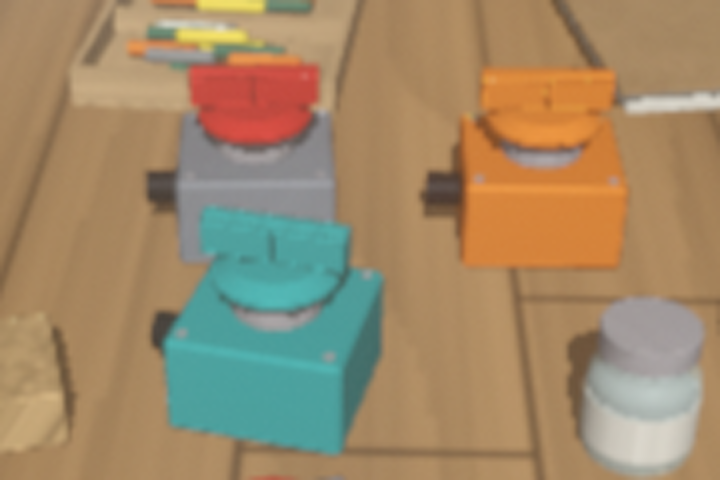

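```bash
cat >> h.py <<'E'
def q(a): 
    a=np.deg2rad(a); return [0,float(np.cos(a/2)),float(np.sin(a/2)),0]
def toolT():
    from scipy.spatial.transform import Rotation as Ro
    w=r.get_tcp_rot(); T=np.eye(4); T[:3,:3]=Ro.from_quat([w[1],w[2],w[3],w[0]]).as_matrix(); T[:3,3]=r.get_position(); return T
E
python3 - <<'E'
from h import *
c=calibration("top")
print("bar mid/ends top",onplane(c,[[280+403.5/3,110+232/3],[280+401/3,110+178/3],[280+407/3,110+287/3]],.115).round(4))
print("box top corners",onplane(c,np.array([[315,178],[440,175],[450,303],[305,307]])/3+[280,110],.06).round(4))
cw=calibration("wrist");print(cw)
print(r.get_clock());r.reach([0.54,-0.215,0.27],q(90));print(r.get_clock())
r.move_gripper(0.0,10);print(r.get_clock(),r.get_finger_gap(),r.get_contact_force())
T=toolT();p,d=snapshot("wrist");cv2.imwrite("pics/w1.png",p[:,:,::-1]);np.savez("w1.npz",p=p,d=d,T=T)
E
```

```text
bar mid/ends top [[ 0.5849 -0.216   0.115 ]
 [ 0.6235 -0.2146  0.115 ]
 [ 0.5458 -0.2181  0.115 ]]
box top corners [[ 0.6311 -0.1678  0.06  ]
 [ 0.6348 -0.2641  0.06  ]
 [ 0.5375 -0.2706  0.06  ]
 [ 0.5335 -0.1596  0.06  ]]
{'fx': 310.83228645449503, 'fy': 310.83228645449503, 'cx': 274.8879911976527, 'cy': 204.89534533966543, 'k1': -0.026720887643071047, 'tool_from_camera': array([[ 9.99999393e-01, -5.30356769e-04, -9.66062262e-04,
        -7.18740618e-05],
       [-7.79873151e-04, -9.59915901e-01, -2.80287092e-01,
        -7.46478886e-02],
       [-7.78686370e-04,  2.80287675e-01, -9.59915732e-01,
        -1.40847567e-01],
       [ 0.00000000e+00,  0.00000000e+00,  0.00000000e+00,
         1.00000000e+00]])}
0.1
2.825
4.2583 0.0006098433171582909 [ 0.49722309 -0.37766249  0.32230807]
```

View pics/w1.png

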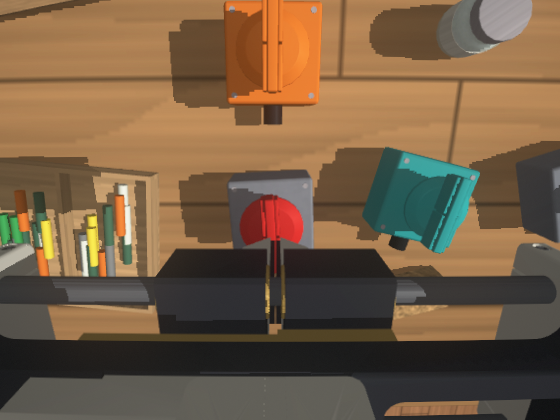

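The wrist view shows the station at (271,205), partly hidden by the closed fingers at (275,290). The bar runs almost vertically at column 271. I'll take the bar line and the finger shape from the depth.

```bash
python3 - <<'E'
from h import *
f=np.load("w1.npz");p,d,T=f['p'],f['d'],f['T'];c=calibration("wrist");E=T@c['tool_from_camera']
hsv=cv2.cvtColor(p,cv2.COLOR_RGB2HSV)
red=((hsv[...,0]<6)|(hsv[...,0]>172))&(hsv[...,1]>170)&(hsv[...,2]>60); red[:,:200]=0;red[:, 340:]=0
P,uv=cloud(c,d,red,E)
print(len(P),np.percentile(P[:,2],[2,50,98]).round(4), P[:,0].min(),P[:,0].max())
t=P[(P[:,2]>.109)]
for x in np.arange(.54,.60,.01):
    s=t[abs(t[:,0]-x)<.005]
    if len(s): print(round(x,3),len(s),s[:,1].min().round(4),s[:,1].max().round(4),s[:,1].mean().round(4),s[:,2].mean().round(4))
cap=P[P[:,2]<.1]; 
for x in np.arange(.54,.60,.01):
    s=cap[abs(cap[:,0]-x)<.003]
    if len(s): print("cap",round(x,3),s[:,1].min().round(4),s[:,1].max().round(4))
m=np.zeros(d.shape,bool);m[240:340,140:410]=1
Q,uv=cloud(c,d,m,c['tool_from_camera']) 
for z in np.arange(-.08,.02,.01):
    s=Q[abs(Q[:,2]-z)<.005]
    if len(s): print("fing z",round(z,3),len(s),s[:,0].min().round(4),s[:,0].max().round(4),s[:,1].min().round(4),s[:,1].max().round(4))
cv2.imwrite("pics/w1c.png",cv2.resize(p[150:350,200:350,::-1],None,fx=3,fy=3,interpolation=cv2.INTER_CUBIC))
E
```

```text
2375 [0.0842 0.0904 0.2652] 0.5298608694510686 0.6127940959791045
0.54 10 -0.2157 -0.2152 -0.2155 0.2778
0.55 168 -0.2302 -0.2131 -0.2215 0.1132
0.56 167 -0.2303 -0.213 -0.2214 0.1133
0.57 165 -0.2294 -0.212 -0.2205 0.1134
0.58 158 -0.2295 -0.212 -0.2203 0.1135
0.59 42 -0.2285 -0.2109 -0.2176 0.1127
cap 0.55 -0.2172 -0.2096
cap 0.56 -0.2446 -0.1942
cap 0.57 -0.2505 -0.1873
cap 0.58 -0.254 -0.1849
cap 0.59 -0.2531 -0.1847
fing z -0.08 1029 -0.0345 0.03 -0.0224 -0.0201
fing z -0.07 16369 -0.0383 0.0376 -0.0364 -0.0182
fing z -0.06 3571 -0.0394 0.0381 -0.0365 -0.0113
fing z -0.05 329 -0.0308 0.03 -0.0359 -0.0021
fing z -0.04 28 -0.003 0.0021 0.002 0.0088
fing z -0.03 176 -0.0028 0.0019 0.0012 0.0108
fing z -0.02 73 -0.0025 0.0015 -0.0095 -0.008
fing z -0.01 180 -0.0041 0.0031 -0.011 -0.0003
fing z -0.0 255 -0.0169 0.0161 -0.0109 -0.0082
fing z 0.01 309 -0.0156 0.0152 -0.0111 -0.008
```

View pics/w1c.png

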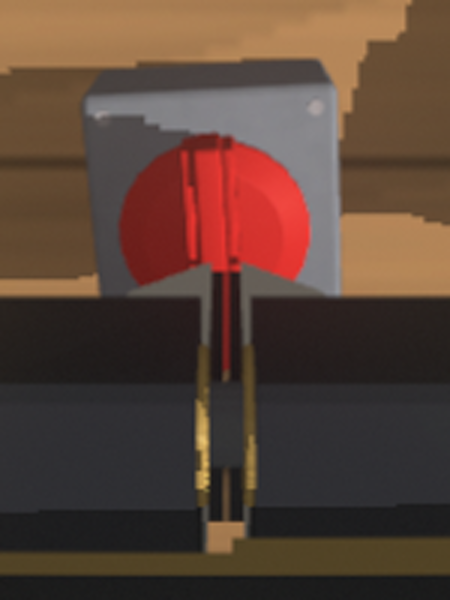

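Both views agree on the bar: centre about (0.585, -0.219), direction about 2.5° from world x, and top measured at 0.113–0.115 against 0.115 expected. Next I press with the closed fingertips.

```bash
python3 - <<'E'
from h import *
r.move_linear([0.585,-0.219,0.142],q(92),speed=0.15)
f0=np.array(r.get_contact_force());print(r.get_clock(),f0)
s=r.move_linear([0.585,-0.219,0.1215],speed=0.02,force_limit=15)
print(s,r.get_clock(),r.get_position(),np.array(r.get_contact_force()))
r.wait(0.3);print(np.array(r.get_contact_force()),r.get_position())
r.move_linear([0.585,-0.219,0.15],speed=0.08)
print(r.get_clock(),r.get_contact_force())
p,d=snapshot("side");cv2.imwrite("pics/s2.png",cv2.resize(p[110:230,220:400,::-1],None,fx=4,fy=4,interpolation=cv2.INTER_CUBIC))
E
```

```text
5.3667 [ 0.20550173 -0.29315596  0.03928383]
True 6.25 [ 0.5850973 -0.2190201  0.1242136] [-1.48644192  0.10982007  6.16523022]
[-2.06821982  1.92671817  5.37485185] [ 0.58510855 -0.21903816  0.12419206]
7.025 [-0.73774962  0.43970532 -0.24763401]
```

View pics/s2.png

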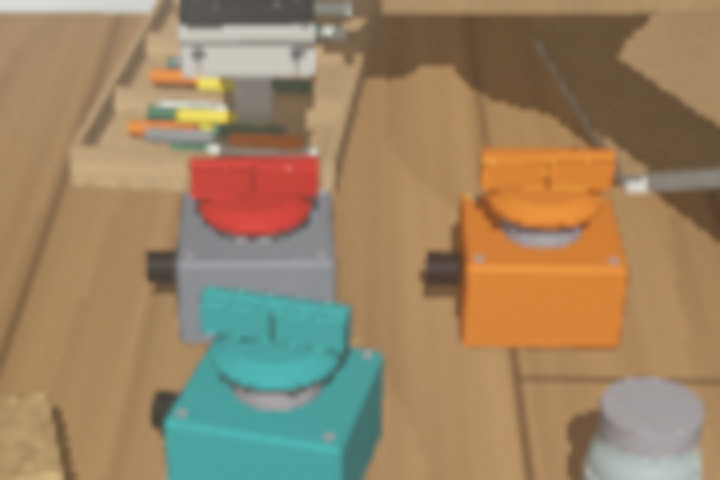

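The head is latched: the tip reached z = 0.107, as expected, and in the side view the cap at (255,215) now sits on the box with its stem hidden. Next I push the near end of the bar toward +y along a clockwise arc.

```bash
cat >> h.py <<'E'
C=np.array([0.585,-0.219]); B=2.5
def pose(th,s,z,rad=.034):
    a=np.deg2rad(180+B)-th; u=np.array([np.cos(a),np.sin(a)]); n=np.array([np.cos(a-np.pi/2),np.sin(a-np.pi/2)])
    return [*(C+rad*u+s*n).tolist(),z], q(90+B-np.rad2deg(th))
E
python3 - <<'E'
from h import *
Z=.113
p,o=pose(0,-.042,.15);r.move_linear(p,o,speed=.1)
p,o=pose(0,-.042,Z);print("down",r.move_linear(p,o,speed=.08,force_limit=8),r.get_clock(),r.get_contact_force())
for th in [0,.15,.3,.45,.6,.75,.9,1.0,1.05]:
    p,o=pose(th,-.026,Z)
    s=r.move_linear(p,o,speed=.03 if th==0 else .025,force_limit=20)
    print(th,s,round(r.get_clock(),2),np.round(r.get_position(),4),np.round(r.get_contact_force(),2),np.round(r.get_wrist_torque(),2))
    if s: break
for n in("side","top"):
    p,d=snapshot(n);a=p[110:230,220:400] if n=="side" else p[130:250,320:500];cv2.imwrite(f"pics/{n}3.png",cv2.resize(a[:,:,::-1],None,fx=4,fy=4,interpolation=cv2.INTER_CUBIC))
E
```

```text
down False 8.375 [-0.3707748  -0.73406012  0.30547423]
0 False 9.06 [ 0.5522 -0.2464  0.1131] [-0.4  -1.13  0.02] [ 0.01  0.   -0.07]
0.15 False 9.47 [ 0.5485 -0.2415  0.1131] [-0.44 -1.09 -0.34] [ 0.    0.02 -0.02]
0.3 False 9.88 [ 0.5457 -0.2359  0.1131] [-0.72 -1.66 -0.16] [-0.09 -0.01  0.02]
0.45 False 10.28 [ 0.5436 -0.23    0.1133] [-1.19 -3.13  1.36] [-0.48  0.24  0.  ]
0.6 False 10.69 [ 0.5424 -0.2238  0.114 ] [-4.07 -1.97  8.85] [-0.43  0.62  0.03]
0.75 False 11.1 [ 0.5421 -0.2173  0.1148] [-7.1  -2.13 13.35] [-0.27  1.    0.08]
0.9 False 11.51 [ 0.5427 -0.2107  0.1155] [-8.21 -0.98 19.42] [0.03 1.36 0.08]
1.0 False 11.83 [ 0.5438 -0.2063  0.116 ] [-10.09   1.03  23.3 ] [0.27 1.43 0.15]
1.05 False 12.08 [ 0.5446 -0.2041  0.1162] [-10.48   1.99  24.95] [0.51 1.5  0.09]
```

View pics/side3.png

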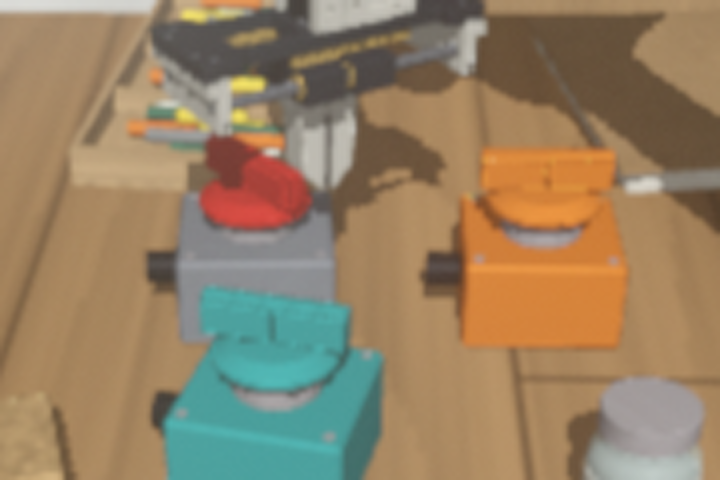

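View pics/top3.png

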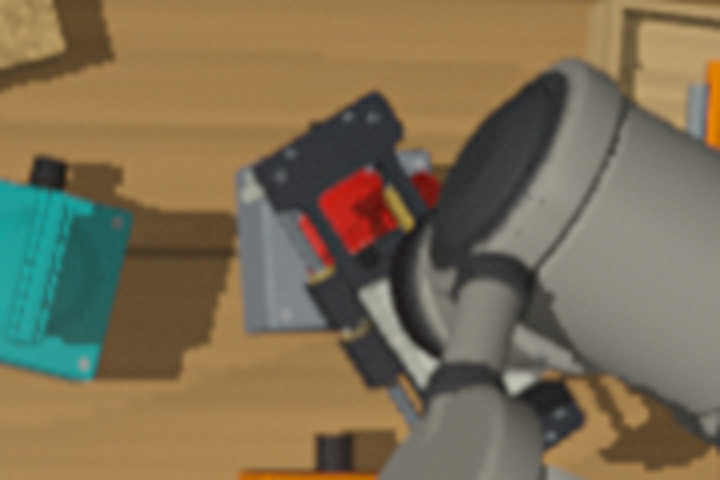

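The bar has turned, but the tool reads 25 N upward, so something is bearing on the fingertip from below. I'll look before moving on.

```bash
python3 - <<'E'
from h import *
T=toolT();p,d=snapshot("wrist");np.savez("w4.npz",p=p,d=d,T=T)
cv2.imwrite("pics/w4.png",p[:,:,::-1])
c=calibration("wrist");E=T@c['tool_from_camera']
hsv=cv2.cvtColor(p,cv2.COLOR_RGB2HSV)
red=((hsv[...,0]<6)|(hsv[...,0]>172))&(hsv[...,1]>170)&(hsv[...,2]>60)
for nm,cc,dd,pp in (("wrist",c,d,E),):
    P,uv=cloud(cc,dd,red,pp); P=P[np.linalg.norm(P[:,:2]-C,axis=1)<.06]; print(nm,len(P),np.percentile(P[:,2],[2,50,90,98,100]).round(4))
for n in("top","side"):
    p,d=snapshot(n);cc=calibration(n);hsv=cv2.cvtColor(p,cv2.COLOR_RGB2HSV)
    red=((hsv[...,0]<6)|(hsv[...,0]>172))&(hsv[...,1]>170)&(hsv[...,2]>60)
    P,uv=cloud(cc,d,red);m=np.linalg.norm(P[:,:2]-C,axis=1)<.06; P=P[m];print(n,len(P),np.percentile(P[:,2],[2,50,90,98,100]).round(4),uv[m].min(0),uv[m].max(0))
print(r.get_clock(),r.get_contact_force(),r.get_position())
E
```

```text
wrist 256 [0.0796 0.0915 0.0986 0.1005 0.1012]
top 274 [0.0824 0.089  0.1127 0.1413 0.2093] [396 173] [429 194]
side 128 [0.0798 0.0845 0.0987 0.1102 0.1119] [272 151] [293 165]
12.3333 [-11.04398964   1.57518474  24.66608177] [ 0.54460754 -0.20405862  0.11618651]
```

View pics/w4.png

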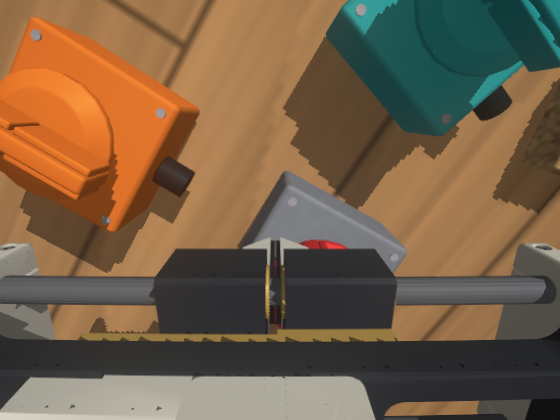

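The wrist view shows the tips against the head at (275,250), and the cap reads a few mm low. The tip is loading the head downward and could be blocking the pop, so I'll ease up in small steps while keeping the bar turned.

```bash
python3 - <<'E'
from h import *
for z in (.115,.117,.119,.120):
    p,o=pose(1.05,-.026,z)
    r.move_linear(p,o,speed=.02);r.wait(.1)
    print(z,round(r.get_clock(),2),np.round(r.get_position(),4),np.round(r.get_contact_force(),2),np.round(r.get_wrist_torque(),2))
p,d=snapshot("side");np.savez("s5.npz",p=p,d=d);cv2.imwrite("pics/s5.png",cv2.resize(p[130:200,250:330,::-1],None,fx=8,fy=8,interpolation=cv2.INTER_CUBIC))
E
```

```text
0.115 12.68 [ 0.5448 -0.204   0.117 ] [-6.07  1.06 15.49] [0.31 0.95 0.04]
0.117 13.03 [ 0.545 -0.204  0.118] [-3.02  0.49  7.8 ] [0.07 0.44 0.08]
0.119 13.38 [ 0.5451 -0.2039  0.1199] [-2.5   0.79  7.9 ] [ 0.02  0.22 -0.03]
0.12 13.73 [ 0.545  -0.2041  0.1202] [-0.31 -0.25  5.19] [-0.08  0.15  0.01]
```

View pics/s5.png

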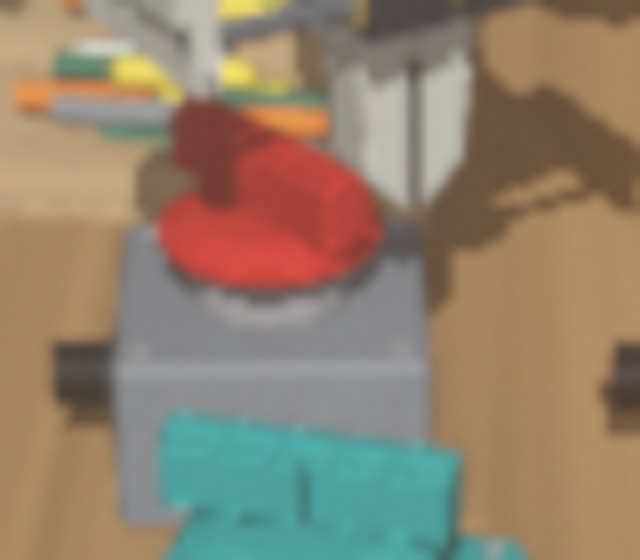

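The fingertips are chamfered, so their slanted faces wedged down on the bar's edge. The stem is showing again at (265,305) and the head is following the finger up. I'll keep easing up while checking force and head height.

```bash
python3 - <<'E'
from h import *
c=calibration("side")
def head(tag):
    p,d=snapshot("side");hsv=cv2.cvtColor(p,cv2.COLOR_RGB2HSV)
    red=((hsv[...,0]<6)|(hsv[...,0]>172))&(hsv[...,1]>170)&(hsv[...,2]>60); red[:140]=0;red[180:]=0;red[:,:262]=0;red[:,310:]=0
    v,u=np.nonzero(red); print(tag,"rows",v.min(),v.max(),"cols",u.min(),u.max(), "cap bottom rows@280-292",[int(v[u==k].max()) for k in range(278,294,2)]); return p
for z in (.1215,.123,.1245):
    p,o=pose(1.05,-.025,z)
    r.move_linear(p,o,speed=.02);r.wait(.1)
    print(z,round(r.get_clock(),2),np.round(r.get_position(),4),np.round(r.get_contact_force(),2),np.round(r.get_wrist_torque(),2))
    p=head(z)
cv2.imwrite("pics/s6.png",cv2.resize(p[130:200,250:330,::-1],None,fx=8,fy=8,interpolation=cv2.INTER_CUBIC))
f=np.load("side0.npz")['p']
snapshot=lambda n:(f,None); head("init")
f=np.load("s5.npz")['p'];head("s5")
E
```

```text
0.1215 14.13 [ 0.5455 -0.2035  0.1212] [-0.74 -1.27  0.09] [-0.12  0.15 -0.03]
0.1215 rows 150 164 cols 271 293 cap bottom rows@280-292 [163, 164, 164, 164, 163, 163, 163, 155]
0.123 14.53 [ 0.5456 -0.2036  0.1229] [-0.96 -0.21  0.55] [-0.03  0.19 -0.  ]
0.123 rows 148 164 cols 271 296 cap bottom rows@280-292 [163, 164, 164, 164, 163, 164, 163, 159]
0.1245 14.93 [ 0.5457 -0.2037  0.1246] [-0.46 -0.44  1.04] [-0.13  0.18  0.03]
0.1245 rows 148 164 cols 272 293 cap bottom rows@280-292 [164, 164, 164, 164, 164, 163, 163, 159]
init rows 147 164 cols 271 297 cap bottom rows@280-292 [163, 164, 164, 164, 163, 163, 163, 162]Traceback (most recent call last):
  File "<stdin>", line 15, in <module>
  File "<stdin>", line 6, in head
    return umr_maximum(a, axis, None, out, keepdims, initial, where)
ValueError: zero-size array to reduction operation maximum which has no identity
```

View pics/s6.png

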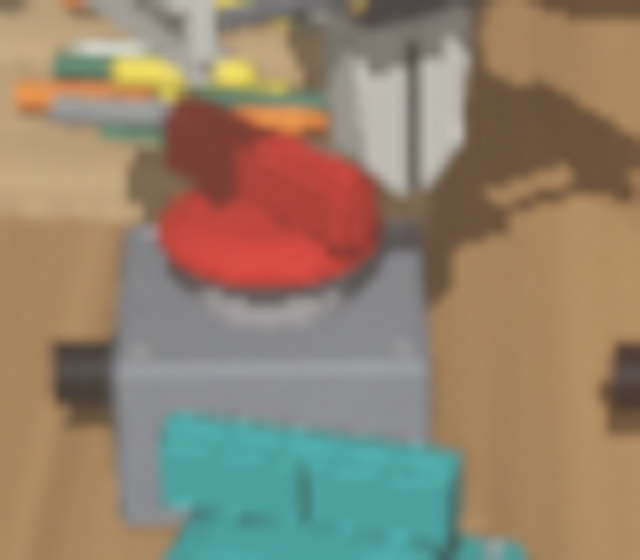

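```bash
python3 - <<'E'
from h import *
c=calibration("side")
P=onplane(c,[[250+355/8,130+180/8],[250+185/8,130+100/8]],.115);print(P.round(4),np.linalg.norm(P[0]-P[1]),np.arctan2(*(P[1]-P[0])[[1,0]]))
E
```

```text
[[ 0.5564 -0.1833  0.115 ]
 [ 0.6128 -0.2387  0.115 ]] 0.07900751579587023 -0.7758710006252496
```

The bar's end-to-end ray fix gives 79 mm (82 expected) and about 0.82 rad clockwise of rest. The cap is at its original row and the tool is unloaded, so the head has popped. Next I back off along the arc, letting the bar swing back with the finger, then lift clear.

```bash
python3 - <<'E'
from h import *
for th,s in((.9,-.036),(.6,-.04),(.3,-.043),(0,-.046)):
    p,o=pose(th,s,.1245); r.move_linear(p,o,speed=.05)
    print(th,round(r.get_clock(),2),np.round(r.get_contact_force(),2))
p[2]=.25; r.move_linear(p,o,speed=.12)
q0=r.get_joint_positions(); q0=list(q0); q0[0]=1.0; r.goto_joints(q0)
for n in("side","top"):
    p,d=snapshot(n);np.savez(n+"7.npz",p=p,d=d);cv2.imwrite(f"pics/{n}7.png",p[:,:,::-1])
    c=calibration(n);hsv=cv2.cvtColor(p,cv2.COLOR_RGB2HSV)
    red=((hsv[...,0]<6)|(hsv[...,0]>172))&(hsv[...,1]>170)&(hsv[...,2]>80)
    k,l,s,ce=cv2.connectedComponentsWithStats(red.astype(np.uint8))
    for i in range(1,k):
        if s[i,4]<60: continue
        P,uv=cloud(c,d,l==i); print(n,s[i],ce[i],P.mean(0).round(4),np.percentile(P[:,2],[2,50,90,98]).round(4))
        t=P[P[:,2]>0.104]
        if len(t)>8: 
            (w,V)=np.linalg.eigh(np.cov(t[:,:2].T)); print(" bar",len(t),t.mean(0).round(4),V[:,1])
print(r.get_clock(),r.get_contact_force())
E
```

```text
0.9 15.47 [-0.2  -0.31  0.6 ]
0.6 15.97 [-0.5  -0.09 -0.48]
0.3 16.48 [-0.35 -0.13  0.68]
0 17.01 [ 0.85 -0.6   0.08]
side [272 149  26  16 199] [286.66834171 157.71859296] [ 0.5763 -0.1997  0.0922] [0.0833 0.0891 0.1053 0.1094]
 bar 26 [ 0.5656 -0.2091  0.1071] [-0.99981434 -0.01926858]
side [277 251  21  24 356] [286.37921348 262.96348315] [0.556  0.1821 0.0873] [0.0703 0.0917 0.0932 0.0941]
top [396 169  31  37 815] [411.1202454  187.79509202] [ 0.5855 -0.2138  0.0996] [0.0847 0.0927 0.1151 0.117 ]
 bar 340 [ 0.5852 -0.2168  0.113 ] [-0.99823873 -0.05932484]
top [226 192  19  18 241] [234.58091286 199.80912863] [0.5562 0.1682 0.092 ] [0.0878 0.0922 0.0939 0.0952]
21.35 [ 0.22266112 -1.1401742   0.02141401]
```

View pics/top7.png

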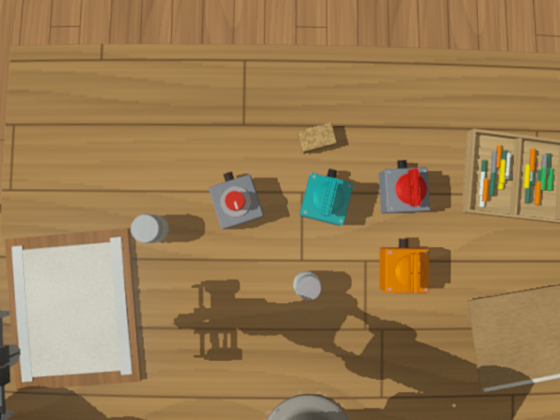

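View pics/side7.png

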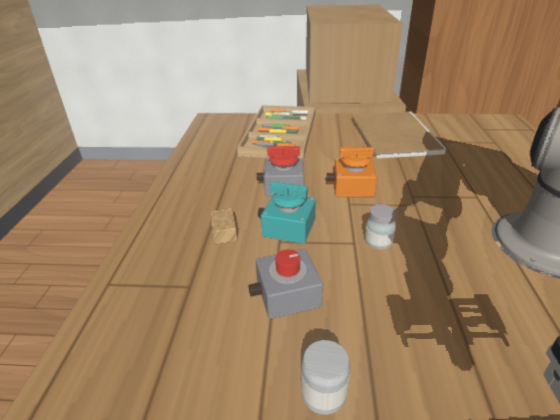

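The final views match the first ones. The bar is back to within 0.003 rad of its start direction, and the head is up (bar top 0.113 before and after). The isolator (235,201), jar (307,286), tin (148,229) and block (318,137) haven't moved, and the arm is clear.

```bash
python3 -c "
from bench import r
r.sign_off();print(r.get_clock())"
```

```text
the job is handed in; nothing more can be done
the job is handed in; nothing more can be done
```

I pressed the stop button until it latched, turned its bar clockwise until the head popped up, let the bar swing back, and handed the job in at about 21.4 s. `sign_off` gives no verdict, so what follows are my own checks.

- **Press:** I pushed straight down on the middle of the bar with closed fingers. The fingertips stopped at a height of 0.107 m, the expected latched height, and held there for 0.3 s.
- **Turn:** I pushed the near end of the bar clockwise from one side only, without gripping it. The sloped fingertips wedged on the bar's edge and read up to 25 N upward, which held the head down. I eased the finger up until that load was gone, and the head came fully up. The bar was then still turned by about 0.8 rad, estimated from the side picture.
- **Last checks:**
  - The head is up and the bar is within about 0.01 rad of where it started, judging by the top view. The side view gives a bar direction about 0.08 rad different from before, but it sees only 26 points of the bar, so I trusted the top view.
  - The isolator reads the same as at the start, and the jar, tin and sanding block look unmoved in the pictures.
  - The arm is clear of everything.
- **Position disagreement:** The top and wrist cameras differed by about 4 mm on the bar's sideways position. I used a value nearer the wrist reading, and it worked.

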